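# Lock out the filter manifold and pull the spent cassettes

### The arm

A 6-joint arm with a two-finger parallel gripper is mounted at the origin on the work surface. World frame = base frame: x ahead of the robot, y to its left, z up, the work surface at z = 0. Lengths are in mm, angles in rad, forces in N, time in s.
With the tool pointing down it reaches from about 275 to 1000 mm from the base axis. Payload 8.4 kg.
Tool frame: the origin (TCP) lies midway between the tips of the shut fingers; the grasp point (between the pads) lies 19 mm behind it; z points along the fingers, y is the line along which they close (so a half turn about z gives the same grasp; the last joint's range is limited). The gripper opens to 85 mm and grips with 20 to 120 N. Pads are 22 mm wide; open, the fingers measure 114 mm over their backs; the gripper's body (76 mm by 85 mm) begins 54 mm behind the grasp point. The pads swing forward as they close: fully open they stand 13 mm farther back than shut.
Start: joints at [1.275, 0.353, 1.633, -0, 1.155, -0.002], TCP at [180.993, 598.222, 231.281] pointing down, gripper open.
Joint ranges: [-2.63, 2.63], [-0.92, 2.1], [0.06, 2.66], [-1.3, 4.44], [0, 2.69], [-3.02, 3.02]. Speed limits (rad/s): [2.22, 2.22, 2.79, 3.14, 3.14, 3.14].

### API

Orientations are given as [roll, pitch, yaw] about the fixed x, y, z axes, in that order (R = Rz(yaw) Ry(pitch) Rx(roll)).
In Python, from rig import r, cams gives the robot as it stands. The module is installed in compiled form; this text tells all that it offers.
- The arm moves only by the tool send_rows, never from a script. Its argument "targets" is one flat list of numbers, 7 for each row, row after row: the shift along the tool's x, y, z in m, then the turn, a rotation vector about the tool's x, y, z in rad, then the opening, from -1 (shut) to 1 (fully open). In form: [tx, ty, tz, wx, wy, wz, fingers, tx, ty, tz, wx, wy, wz, fingers, ...]. A call has 1 to 12 rows; each row is the pose to reach, as a shift and turn from the pose commanded when the call began, along the tool's axes at that moment; what a row does not reach only later rows make up. A row lasts 1/12 s, in which the tool goes at most 41.7 mm and 7.16 degrees, less where a joint would pass 70% of its speed; a pose out of reach is approached as far as the arm can. A call with a gripper value outside its range is refused whole. The fingers move at their own pace and stop on an object; "grip_force" is the grip in N (left out, the last holds). Time passes only in rows, so rows that repeat a pose let the fingers close. It gives the time, the measured TCP pose, the force, the opening and the grip force at its end, in the units of the state.
- r.sense(): the state, without advancing time (a new reading comes with each control period).
- cams.grab_frame(name): name is "scene" or "top" or "wrist"; returns a dict with "color" (400x640x3 uint8, blue, green, red), "fx", "fy", "cx", "cy" (pixels), "xyz" and "attitude" of the camera in the world. Camera axes: x right, y down, z forward; pixel columns grow to the right and rows downward; lengths in mm; the calibration is good to about 2 mm. A picture is of the moment at which its call begins. There is no depth.
- r.sign_off(): hands the job in; it is judged then, once.
The state is a dict: "clock": time; "qpos": joint angles; "qvel": joint speeds; "joint_efforts": joint torques, N m; "eef_pos": TCP position; "tcp_rot": TCP orientation; "contact_force": force on the tool from outside, world axes, zero at the start; "wrist_torque": the same for the moment, N m; "opening": opening from 0.0 (shut) to 1.0 (fully open); "grasp_force": force on a finger pad.
Only numpy, scipy, OpenCV 4.12 (cv2) and the standard library are available. Lean on these libraries where they do the work, as an engineer would, in place of code of your own. Each camera call takes 0.05 s, during which the arm holds its last target. There are 200 camera calls.

### The job

Shut the filter manifold's feed by pressing its lever down level, and only then lock it there by sliding the lock pin fully home through the clevis and lever from the front. With the pin in, pull every spent filter cassette (the ones whose tell-tale button stands up on top) out of its snap-in slot and leave it in the waste tray; leave the good cassettes seated and do not disturb the glassware.

Things in the scene. Friction and masses are not known exactly. Their poses are not given: they have to be found in the camera images.
- manifold: Fixed filter manifold: base plate 100 x 520 x 10 mm with an aluminium block (70 mm deep, top at z = 50 mm) holding seven slots in a row at local y = -226 to +50 mm, 46 mm apart; a spring plunger with a black knob at each slot's front snaps into the cassette's notch. The shut-off lever is at the +y end. Origin: underside, x to the back (away from the knobs), y along the row, z up.
- lever (a joint): Shut-off lever: flat steel bar 10 mm thick with a black end paddle, hinged about the manifold's x axis at manifold (0, 105, 55) mm, reaching 135 mm from the hinge towards +y. 0 = level between the clevis cheeks, on its stop (shut); grows, in rad, as it is raised (open). Stiff: about 3 N at the paddle moves it and it stays where left. When level its 12 mm hole meets those of the cheeks.
- paddle (a point): Middle of the upper face of the lever's paddle (paddle 26 x 40 mm, 24 mm thick), 115 mm from the hinge; its y axis runs along the lever, z out of the upper face.
- lock_hole (a point): Centre of the lock hole's mouth in the front face of the near clevis cheek, 55 mm above the bench; axes as the manifold's. The hole is 12 mm square and runs level along +x through cheek (8 mm), lever (10 mm) and cheek (8 mm), 29 mm with the gaps. The cheeks are 50 mm wide and reach 20 mm above the hole's centre.
- pin: Loose steel lock pin lying on the bench: square grip head 40 x 20 x 20 mm with a round-nosed shank 9.5 mm in diameter standing 42 mm out of it. 80 g. Origin: centre of the head; x points along the shank to its tip. It rests on a flat of the head (origin 10 mm up).
- pin_tip (a point): Tip of the pin's shank, 62 mm from the origin along x.
- tray: White open waste tray, 130 x 250 x 40 mm outside, walls and floor 5 mm, fixed. Origin: centre of its underside; long side along its y.
- popped1: Spent cassette: the button on its top stands up 12 mm; may be absent. White head 40 (x) x 30 (y) x 34 mm on a grey stem 30 x 22 x 36 mm notched in front; 70 mm tall without button, 90 g. Origin: centre of the stem's underside, z up. Seated, the head rests on the block (origin 14 mm up); about 8 to 15 N upwards frees it, clear after 36 mm.
- popped1_mid (a point): Middle of this cassette's height, on its axis, 35 mm above its origin.
- popped2: Spent cassette: the button on its top stands up 12 mm; may be absent. White head 40 (x) x 30 (y) x 34 mm on a grey stem 30 x 22 x 36 mm notched in front; 70 mm tall without button, 90 g. Origin: centre of the stem's underside, z up. Seated, the head rests on the block (origin 14 mm up); about 8 to 15 N upwards frees it, clear after 36 mm.
- popped2_mid (a point): Middle of this cassette's height, on its axis, 35 mm above its origin.
- popped3: Spent cassette: the button on its top stands up 12 mm; may be absent. White head 40 (x) x 30 (y) x 34 mm on a grey stem 30 x 22 x 36 mm notched in front; 70 mm tall without button, 90 g. Origin: centre of the stem's underside, z up. Seated, the head rests on the block (origin 14 mm up); about 8 to 15 N upwards frees it, clear after 36 mm.
- popped3_mid (a point): Middle of this cassette's height, on its axis, 35 mm above its origin.
- popped4: Spent cassette: the button on its top stands up 12 mm; may be absent. White head 40 (x) x 30 (y) x 34 mm on a grey stem 30 x 22 x 36 mm notched in front; 70 mm tall without button, 90 g. Origin: centre of the stem's underside, z up. Seated, the head rests on the block (origin 14 mm up); about 8 to 15 N upwards frees it, clear after 36 mm.
- popped4_mid (a point): Middle of this cassette's height, on its axis, 35 mm above its origin.
- popped5: Spent cassette: the button on its top stands up 12 mm; may be absent. White head 40 (x) x 30 (y) x 34 mm on a grey stem 30 x 22 x 36 mm notched in front; 70 mm tall without button, 90 g. Origin: centre of the stem's underside, z up. Seated, the head rests on the block (origin 14 mm up); about 8 to 15 N upwards frees it, clear after 36 mm.
- popped5_mid (a point): Middle of this cassette's height, on its axis, 35 mm above its origin.
- flush1: Good cassette: the button on its top is flush. White head 40 (x) x 30 (y) x 34 mm on a grey stem 30 x 22 x 36 mm notched in front; 70 mm tall without button, 90 g. Origin: centre of the stem's underside, z up. Seated, the head rests on the block (origin 14 mm up); about 8 to 15 N upwards frees it, clear after 36 mm.
- flush2: Good cassette: the button on its top is flush. White head 40 (x) x 30 (y) x 34 mm on a grey stem 30 x 22 x 36 mm notched in front; 70 mm tall without button, 90 g. Origin: centre of the stem's underside, z up. Seated, the head rests on the block (origin 14 mm up); about 8 to 15 N upwards frees it, clear after 36 mm.
- bottle: Bystander: glass bottle with a blue cap, 60 mm in diameter, 130 mm tall. Origin: centre of its underside.
- jar: Bystander: amber jar with a blue cap, 52 mm in diameter, 80 mm tall. Origin: centre of its underside.
- beaker: Bystander: clear beaker, 66 mm in diameter, 85 mm tall. Origin: centre of its underside.
Not all that is in view belongs to the job. What is shaped like the popped2 but blue is not meant.

How it is judged (in metres and radians):
On the way, in this order (a step that is already met when the one before it is completed fails the run):
1. the lever is down level (within 0.05 rad) with every cassette still in its slot (value of joint lever below 0.05 rad and z of each of popped1, popped2, popped3, popped4, popped5, flush1, flush2 in the frame of manifold below 0.02 m), for 0.2 s.
2. the pin is home through both cheeks and the lever, with every cassette still in its slot (all of step 1 and x of pin_tip in the frame of lock_hole between 0.035 and 0.06 m and y of pin_tip in the frame of lock_hole between -0.01 and 0.01 m and z of pin_tip in the frame of lock_hole between -0.01 and 0.01 m and angle between the x axis of pin and the x axis of manifold, either way round below 0.25 rad), for 0.2 s.
At the end, for the whole second after the job is handed in: Lever level within 0.05 rad; pin tip 35 to 60 mm past the lock hole's mouth (home is 42), within 10 mm of its axis and 0.25 rad of its direction; every spent cassette at rest inside the waste tray; both good cassettes still seated (raised less than 6 mm) (value of joint lever below 0.05 rad and x of pin_tip in the frame of lock_hole between 0.035 and 0.06 m and y of pin_tip in the frame of lock_hole between -0.01 and 0.01 m and z of pin_tip in the frame of lock_hole between -0.01 and 0.01 m and angle between the x axis of pin and the x axis of manifold, either way round below 0.25 rad and x of popped1_mid in the frame of tray between -0.062 and 0.062 m and y of popped1_mid in the frame of tray between -0.122 and 0.122 m and z of popped1_mid in the frame of tray between 0 and 0.08 m and linear speed of each of popped1, popped2, popped3, popped4, popped5 below 0.03 m/s and x of popped2_mid in the frame of tray between -0.062 and 0.062 m and y of popped2_mid in the frame of tray between -0.122 and 0.122 m and z of popped2_mid in the frame of tray between 0 and 0.08 m and x of popped3_mid in the frame of tray between -0.062 and 0.062 m and y of popped3_mid in the frame of tray between -0.122 and 0.122 m and z of popped3_mid in the frame of tray between 0 and 0.08 m and x of popped4_mid in the frame of tray between -0.062 and 0.062 m and y of popped4_mid in the frame of tray between -0.122 and 0.122 m and z of popped4_mid in the frame of tray between 0 and 0.08 m and x of popped5_mid in the frame of tray between -0.062 and 0.062 m and y of popped5_mid in the frame of tray between -0.122 and 0.122 m and z of popped5_mid in the frame of tray between 0 and 0.08 m and z of each of flush1, flush2 in the frame of manifold below 0.02 m); the robot touches nothing.
It fails at once if a good cassette is pulled up in its slot by 6 mm or more (not (z of flush1 in the frame of manifold below 0.02 m) or not (z of flush2 in the frame of manifold below 0.02 m)).
It fails at once if the bottle, jar or beaker is shifted by more than 30 mm or tipped (distance of any of bottle, jar, beaker from where it was at the start of the episode above 0.03 m or angle between any of bottle, jar, beaker's own z axis and vertical above 0.4 rad).
Of popped1, popped2, popped3, popped4, popped5 only 3 to 5 are there at a start; the rules pass over those that are not, and their reading is None.
At some moment in a run one of pin may be knocked a few centimetres aside while the robot is not near it.
Once in a run the grip may slacken for a moment while it holds something.
It also fails if it takes over 210 s, if anything falls off the work surface, if the arm or the gripper's body presses on something with over 40 N, if the wrist force passes 120 N, or if a joint passes its speed limit or range.

## Working session

There is one attempt and no reset: what is moved stays moved. The work goes in short steps, Python scripts to look and compute and a tool call to move; the robot and the scene stay as the last step left them, time stands still between calls to the robot, and variables do not carry over. Pictures are saved under pics/ and viewed, at most 14 in all, crops included, and the job is handed in when it is done.

Besides the shell and the picture viewer there is one more tool, called after "Call:" as name(argument=value, ...) on one line, values as JSON. send_rows: Moves the arm, as the interface text tells. Its arguments: {"type":"object","properties":{"targets":{"type":"array"},"grip_force":{"type":"number"}},"required":["targets"]}

```bash
mkdir -p pics
cat > h.py <<'E'
import numpy as np, cv2
from scipy.spatial.transform import Rotation as R
from rig import r, cams
E
python3 - <<'E'
from h import *
s=r.sense(); print({k:np.round(v,3) for k,v in s.items()})
for n in("scene","top"):
    f=cams.grab_frame(n); cv2.imwrite(f"pics/{n}0.png",f["color"]); print(n,{k:f[k] for k in f if k!="color"})
f=cams.grab_frame("wrist");print({k:f[k] for k in f if k!="color"})
E
```

```text
{'clock': np.float64(0.0), 'qpos': array([ 1.275,  0.354,  1.634, -0.   ,  1.155, -0.002]), 'qvel': array([-0.   , -0.   ,  0.002,  0.   ,  0.001,  0.001]), 'joint_efforts': array([ 1.0000e-03, -6.0526e+01, -3.4207e+01,  0.0000e+00,  9.0000e-03,
       -0.0000e+00]), 'eef_pos': array([180.828, 597.751, 230.559]), 'tcp_rot': array([-3.14 , -0.   ,  2.848]), 'contact_force': array([-0.528,  0.415, -0.101]), 'wrist_torque': array([-0.003, -0.045,  0.005]), 'grasp_force': np.float64(0.0), 'opening': np.float64(0.998)}
scene {'fx': 421.0005458179171, 'fy': 421.0005458179171, 'cx': 322.7583527967941, 'cy': 195.65508898801048, 'xyz': array([1156.15219568,  404.07621379, 1078.50628586]), 'attitude': array([-2.51813651, -0.00285658,  2.19247511])}
top {'fx': 387.5468236061224, 'fy': 387.5468236061224, 'cx': 325.34463557248694, 'cy': 201.1815774622446, 'xyz': array([ 351.50528003,  -33.88392387, 1105.88994496]), 'attitude': array([-2.90642632,  0.00299298, -1.60058494])}
{'fx': 321.58643054729134, 'fy': 321.58643054729134, 'cx': 320.29982659390856, 'cy': 195.73922223940355, 'xyz': array([113.10472359, 618.13009046, 373.7152957 ]), 'attitude': array([2.85840907e+00, 7.39967699e-04, 1.27611072e+00])}
```

View pics/scene0.png

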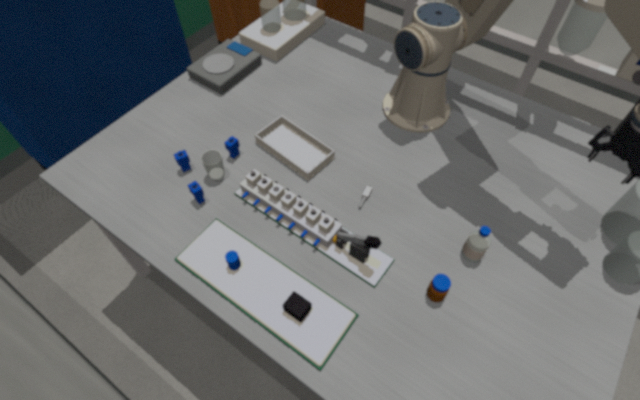

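View pics/top0.png

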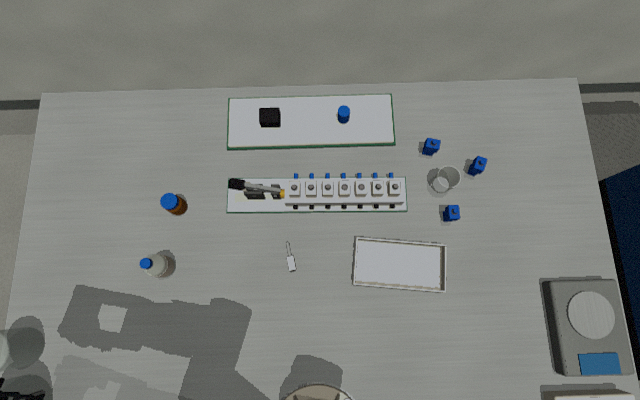

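The top view shows the manifold at about (228-407, 178-212) with its lever on the left, the pin at (291,257), the tray at (400,264), and glassware at (172,204), (155,265) and (443,180). Next I'll zoom in.

```bash
cat >> h.py <<'E'
def at(f,u,v,z):
    "pixel to world at height z"
    d=R.from_euler('xyz',f["attitude"]).as_matrix()@[(u-f["cx"])/f["fx"],(v-f["cy"])/f["fy"],1]
    return f["xyz"]+d*(z-f["xyz"][2])/d[2]
def tri(obs):
    "list of (frame,u,v) -> point, residual mm"
    A=np.zeros((3,3));b=np.zeros(3);L=[]
    for f,u,v in obs:
        d=R.from_euler('xyz',f["attitude"]).as_matrix()@[(u-f["cx"])/f["fx"],(v-f["cy"])/f["fy"],1]
        d/=np.linalg.norm(d);P=np.eye(3)-np.outer(d,d);A+=P;b+=P@f["xyz"];L.append((P,f["xyz"]))
    p=np.linalg.solve(A,b);return p,[round(float(np.linalg.norm(P@(p-o))),1) for P,o in L]
def proj(f,p):
    c=R.from_euler('xyz',f["attitude"]).as_matrix().T@(np.array(p)-f["xyz"])
    return np.array([f["fx"]*c[0]/c[2]+f["cx"],f["fy"]*c[1]/c[2]+f["cy"]])
def crop(img,name,u0,v0,w,h,k):
    cv2.imwrite(f"pics/{name}.png",cv2.resize(img[v0:v0+h,u0:u0+w],None,fx=k,fy=k,interpolation=cv2.INTER_CUBIC))
E
python3 - <<'E'
from h import *
f=cams.grab_frame("top");crop(f["color"],"top1",225,165,200,140,4)
g=cams.grab_frame("scene");crop(g["color"],"scene1",230,160,170,125,4.7)
for n,u,v,z in[("pin",291,257,10),("base TL",228,178,10),("base TR",407,178,10),("BR",407,212,10),("BL",227,212,10),("tray",354,237,40),("",446,241,40),("",444,291,40),("",353,284,40),("jar",172,204,40),("bot",160,265,40),("beak",443,180,40)]: print(n,at(f,u,v,z).round())
E
```

```text
pin [456.  63.  10.]
base TL [693. 247.  10.]
base TR [ 677. -281.   10.]
BR [ 575. -273.   10.]
BL [591. 247.  10.]
tray [ 503. -115.   40.]
 [ 484. -368.   40.]
 [ 350. -348.   40.]
 [ 376. -106.   40.]
jar [612. 395.  40.]
bot [442. 417.  40.]
beak [ 659. -377.   40.]
```

View pics/top1.png

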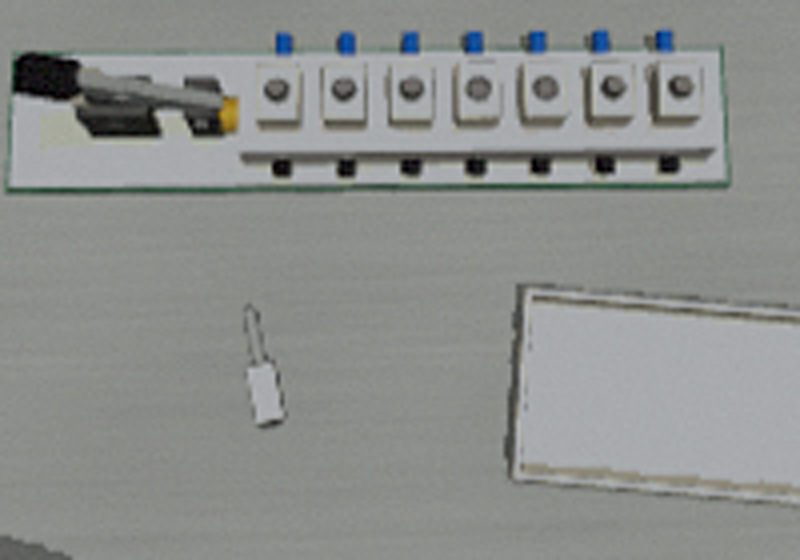

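View pics/scene1.png

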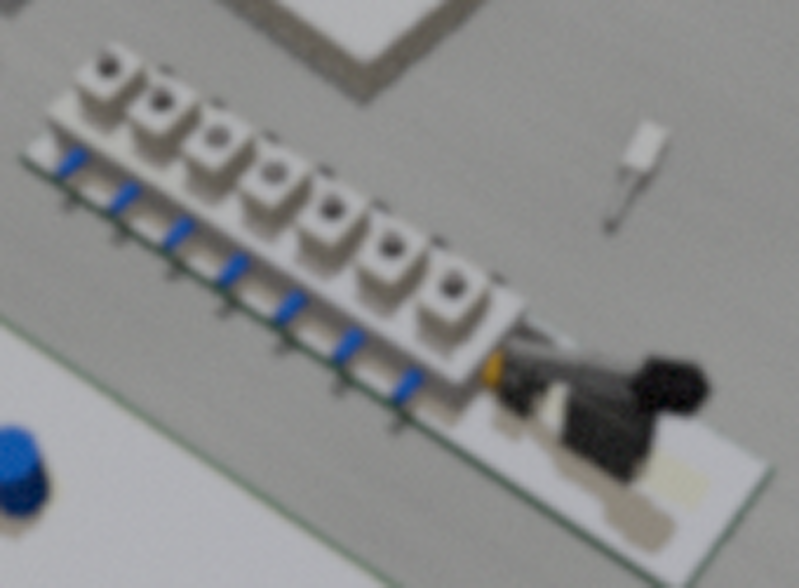

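The crops show seven cassettes. The buttons at (478,87) and (545,87) in the top crop look flush, and the other five are dark and raised. I'll move the wrist camera over the lever and pin end.

```bash
cat >> h.py <<'E'
def go(p,yaw,rp=(np.pi,0)):
    "shift/turn in tool axes from sensed pose to target TCP"
    s=r.sense();T=R.from_euler('xyz',s["tcp_rot"]);G=R.from_euler('xyz',[rp[0],rp[1],yaw])
    d=T.inv().apply(np.array(p)-s["eef_pos"])/1000
    w=(T.inv()*G).as_rotvec()
    print("tcp",s["eef_pos"].round(1),s["tcp_rot"].round(3),"F",s["contact_force"].round(1),"shift",d.round(4),"turn",w.round(4),"rows",np.linalg.norm(d)/.0417,np.linalg.norm(w)/.125)
E
python3 - <<'E'
from h import *
go([540,110,290],3.111)
E
```

```text
tcp [180.9 598.  230.9] [-3.141  0.     2.848] F [0.8 0.4 1. ] shift [-0.485  -0.3632 -0.0588] turn [-7.000e-04 -1.000e-04 -2.632e-01] rows 14.59812380612842 2.1056399444866623
```

Call:
send_rows(targets=[-0.04,-0.03,-0.005,0,0,-0.02,1,-0.08,-0.06,-0.01,0,0,-0.04,1,-0.12,-0.09,-0.015,0,0,-0.06,1,-0.15,-0.115,-0.02,0,0,-0.08,1,-0.18,-0.135,-0.025,0,0,-0.1,1,-0.21,-0.16,-0.03,0,0,-0.12,1,-0.24,-0.18,-0.035,0,0,-0.14,1,-0.27,-0.2,-0.04,0,0,-0.16,1,-0.3,-0.225,-0.045,0,0,-0.19,1,-0.33,-0.25,-0.05,0,0,-0.22,1,-0.36,-0.27,-0.055,0,0,-0.24,1,-0.39,-0.29,-0.059,0,0,-0.263,1])

```text
clock: 1.25
eef_pos: [471.2, 205.8, 290.9]
tcp_rot: [3.141, 0.001, 3.111]
contact_force: [-0.4, 1.2, -0.3]
opening: 1.001
grasp_force: 0.0
```

Call:
send_rows(targets=[-0.02,-0.015,0,0,0,0,1,-0.05,-0.035,0,0,0,0,1,-0.08,-0.06,0,0,0,0,1,-0.095,-0.073,0,0,0,0,1,-0.095,-0.073,0,0,0,0,1,-0.095,-0.073,0,0,0,0,1])

```text
clock: 1.75
eef_pos: [563.3, 131.0, 289.8]
tcp_rot: [-3.142, -0.001, 3.109]
contact_force: [0.2, -0.1, -0.2]
opening: 1.0
grasp_force: 0.0
```

Run:
```python
from h import *
import pickle
s=r.sense();print(s["eef_pos"],s["tcp_rot"],s["clock"])
f=cams.grab_frame("wrist");cv2.imwrite("pics/w1.png",f["color"]);pickle.dump(f,open("w1.pkl","wb"))
```

```text
[563.28491611 131.02969335 289.8116732 ] [-3.14159022e+00 -9.24747748e-04  3.10869698e+00] 1.75
```

View pics/w1.png

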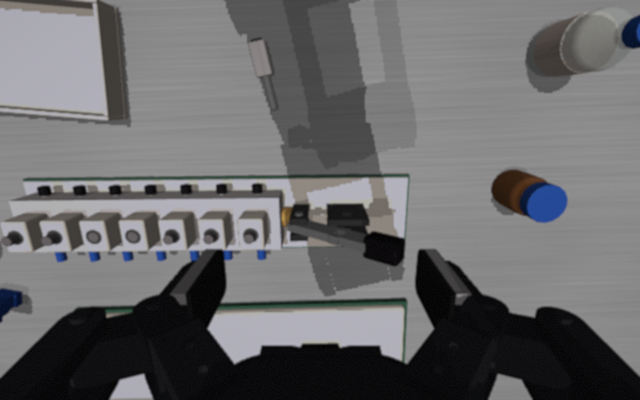

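Wrist view: the pin is at (261,57) to (274,107), the lever runs from (288,218) to the paddle at (385,248), and the clevis is at (348,215). Buttons 3 and 4 from the left (93 and 132, 237) are flush, so slots 3 and 4 hold good cassettes and five are spent. I'll zoom in to measure.

Run:
```python
from h import *
im=cv2.imread("pics/w1.png");print(cams is not None)
im=np.clip(im.astype(float)*1.5,0,255).astype(np.uint8)
A=cv2.resize(im[30:115,245:290],None,fx=6,fy=6,interpolation=cv2.INTER_CUBIC)
B=cv2.resize(im[168:276,275:415],None,fx=3.7,fy=3.7,interpolation=cv2.INTER_CUBIC)
C=np.zeros((512,270+B.shape[1],3),np.uint8);C[:510,:270]=A;C[:B.shape[0],270:]=B;print(C.shape)
cv2.imwrite("pics/w1c.png",C)
```

```text
True
(512, 788, 3)
```

View pics/w1c.png

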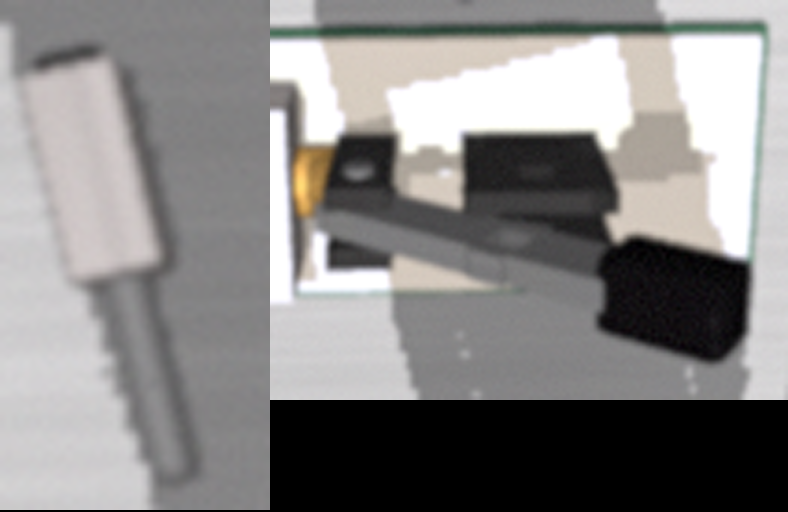

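```bash
cat >> h.py <<'E'
import pickle
try: w=pickle.load(open("w1.pkl","rb"))
except Exception: w=None
B=lambda x,y:(275+(x-270+.5)/3.7-.5,168+(y+.5)/3.7-.5)
A=lambda x,y:(245+(x+.5)/6-.5,30+(y+.5)/6-.5)
T=lambda x,y:(225+(x+.5)/4-.5,165+(y+.5)/4-.5)
E
python3 - <<'E'
from h import *
t=cams.grab_frame("top");s=cams.grab_frame("scene")
S=lambda x,y:(230+(x+.5)/4.7-.5,160+(y+.5)/4.7-.5)
def m(n,*o): p,e=tri(o);print(n,p.round(1),e)
m("headtop",(w,*A(94,166)),(t,*T(265.5,392)))
m("tip",(w,*A(180,470)),(t,*T(249,308)))
m("front+y base",(w,*B(765,27)),(t,*T(8,190)))
m("paddle topcentre",(w,*B(670,300)),(t,*T(46,72)))
m("paddle 3",(t,*T(46,72)),(s,*S(670,385)))
for n,q,z in[("hole",(537,170),55),("hinge bolt",(358,170),55),("cheek BL",(465,135),10),("cheek BR",(597,135),10),("top L front",(465,187),75),("top R front",(615,187),75),("base corner",(765,27),10)]:print(n,at(w,*B(*q),z).round(1))
print("cam",w["xyz"])
# 7 buttons/knobs in wrist
for k in [(44,190),(80,190),(115,190),(151,190),(186,189),(222,189),(257,188)]:print("knob",at(w,*k,30).round(1))
for k in [(282,167),(346,167),(411,167),(476,166),(540,164),(605,163),(668,162)]:print("knobT",at(t,*T(*k),30).round(1))
for k in [(14,50),(722,47),(730,186),(8,190)]:print("cornT",at(t,*T(*k),10).round(1))
E
```

```text
headtop [438.9  62.8  17.8] [0.7, 0.7]
tip [498.3  74.6  11.2] [1.1, 1.1]
front+y base [585.4 242.3  31.6] [0.2, 0.2]
paddle topcentre [645.8 196.1 117.6] [1.2, 1.2]
paddle 3 [642.9 195.7 127.2] [0.8, 0.8]
hole [626.4 161.6  55. ]
hinge bolt [624.4 101.4  55. ]
cheek BL [627.6 138.3  10. ]
cheek BR [629.3 187.5  10. ]
top L front [624.3 137.   75. ]
top R front [626.  184.9  75. ]
base corner [590.2 248.4  10. ]
cam [492.5957591  132.92136536 432.96503376]
knob [ 589.6 -228.8   30. ]
knob [ 591.1 -182.2   30. ]
knob [ 592.7 -136.8   30. ]
knob [594.3 -90.1  30. ]
knob [594.5 -44.5  30. ]
knob [596.1   2.1  30. ]
knob [596.3  47.6  30. ]
knobT [596.7  48.1  30. ]
knobT [595.3   2.6  30. ]
knobT [593.9 -43.7  30. ]
knobT [593.2 -89.9  30. ]
knobT [ 593.3 -135.5   30. ]
knobT [ 592.6 -181.7   30. ]
knobT [ 592.  -226.6   30. ]
cornT [695.9 246.5  10. ]
cornT [ 682.1 -276.    10. ]
cornT [ 577.3 -273.6   10. ]
cornT [590.3 247.8  10. ]
```

Run:
```python
from h import *
go([641.5,193,150],3.118)
t=cams.grab_frame("top")
M=lambda x,y,z:[636.5+x+.024*y,-3.3+y-.024*x,z]
for k in range(7):
    a=np.array(proj(t,M(0,-226+46*k,84)));print(k,((a+.5-[225,165])*4-.5).round())
```

```text
tcp [562.2 132.5 290.2] [ 3.141e+00 -1.000e-03  3.111e+00] F [-0.5  0.   0. ] shift [-0.0775  0.0629  0.1401] turn [ 0.0001 -0.0006 -0.0066] rows 4.126423094888612 0.053150710521825
0 [681.  89.]
1 [614.  89.]
2 [546.  89.]
3 [479.  90.]
4 [412.  90.]
5 [344.  91.]
6 [277.  91.]
```

Call:
send_rows(targets=[-0.0775,0.063,0.02,0,0,0,-1,-0.0775,0.063,0.06,0,0,-0.007,-1,-0.0775,0.063,0.1,0,0,-0.007,-1,-0.0775,0.063,0.14,0,0,-0.007,-1,-0.0775,0.063,0.14,0,0,-0.007,-1,-0.0775,0.063,0.14,0,0,-0.007,-1,-0.0775,0.063,0.14,0,0,-0.007,-1])

```text
clock: 2.53
eef_pos: [640.8, 196.5, 149.9]
tcp_rot: [3.137, -0.003, 3.118]
contact_force: [-9.4, 11.6, 8.2]
opening: 0.013
grasp_force: 11.2
```

Call:
send_rows(targets=[0,0,0.015,0,0,0,-1,0,0.002,0.031,0,0,0,-1,0,0.007,0.041,0,0,0,-1,0,0.012,0.051,0,0,0,-1,0,0.016,0.061,0,0,0,-1,0,0.019,0.072,0,0,0,-1,0,0.021,0.083,0,0,0,-1,0,0.021,0.084,0,0,0,-1,0,0.021,0.084,0,0,0,-1,0,0.021,0.084,0,0,0,-1])

```text
clock: 3.37
eef_pos: [642.8, 213.7, 67.1]
tcp_rot: [-3.141, 0.001, 3.119]
contact_force: [-1.2, 1.4, 1.6]
opening: 0.0
grasp_force: 0.9
```

Call:
send_rows(targets=[0,0,0.001,0,0,0,-1,0,0,0.002,0,0,0,-1,0,0,0.003,0,0,0,-1,0,0,0.003,0,0,0,-1])

```text
clock: 3.7
eef_pos: [643.0, 213.6, 66.8]
tcp_rot: [3.14, 0.0, 3.116]
contact_force: [-12.1, 3.4, 26.2]
opening: 0.003
grasp_force: 12.8
```

Run:
```python
from h import *
go([490,70,200],3.118+.2)
```

```text
tcp [643.  213.6  66.8] [3.14  0.    3.116] F [-12.1   3.4  26.2] shift [ 0.1493 -0.1472 -0.1335] turn [ 0.0015  0.0003 -0.2018] rows 5.960039493402482 1.6146305487303667
```

Call:
send_rows(targets=[0,0,-0.04,0,0,0,-1,0,0,-0.08,0,0,0,-1,0.02,-0.02,-0.11,0,0,0,-1,0.05,-0.05,-0.13,0,0,-0.1,1,0.08,-0.08,-0.134,0,0,-0.2,1,0.11,-0.11,-0.134,0,0,-0.2,1,0.13,-0.13,-0.134,0,0,-0.2,1,0.149,-0.147,-0.134,0,0,-0.2,1,0.149,-0.147,-0.134,0,0,-0.2,1,0.149,-0.147,-0.134,0,0,-0.2,1,0.149,-0.147,-0.134,0,0,-0.2,1])

```text
clock: 4.62
eef_pos: [491.3, 69.6, 197.9]
tcp_rot: [-3.141, 0.002, -2.967]
contact_force: [-0.2, -0.9, 0.1]
opening: 1.0
grasp_force: 0.0
```

Run:
```python
from h import *
s=r.sense();print(s["eef_pos"],s["tcp_rot"],s["clock"])
f=cams.grab_frame("wrist");pickle.dump(f,open("w2.pkl","wb"))
t=cams.grab_frame("top");pickle.dump(t,open("t2.pkl","wb"))
print(proj(f,[439,63,20]),proj(f,[498,74,10]),proj(t,[439,63,20]))
C=np.zeros((560,800,3),np.uint8);C[:400,:480]=cv2.resize(f["color"][:],(480,300))[:].repeat(1,0)[:400] if 0 else cv2.resize(f["color"][0:300,140:500],(480,400))
C[:,480:]=cv2.resize(t["color"][170:170+140,240:320],(320,560),interpolation=cv2.INTER_CUBIC)
cv2.imwrite("pics/w2.png",C)
```

```text
[491.32243006  69.61458799 197.9273164 ] [-3.14145400e+00  1.55358987e-03 -2.96671880e+00] 4.6167
[323.28217658 121.25026354] [323.63397232 178.92613429] [290.6969488  262.71527207]
```

View pics/w2.png

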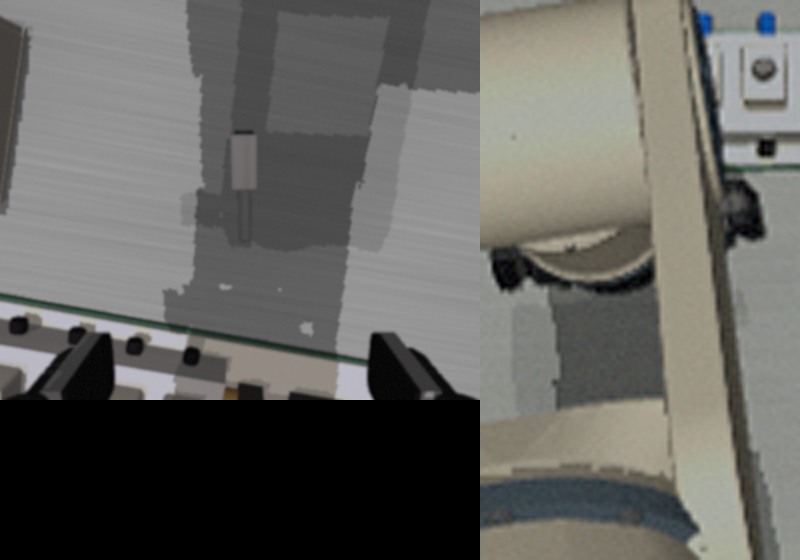

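The pin is where predicted, with the head centre at (323,121) in the full frame and its axis vertical in the image, along tool x. Next I descend to it.

Run:
```python
from h import *
go([439,63,4],3.142+.18)
```

```text
tcp [491.5  70.2 197.5] [-3.142e+00  1.000e-03 -2.966e+00] F [ 0.8  0.7 -0.2] shift [0.0531 0.0021 0.1935] turn [-0.0001  0.0009 -0.0043] rows 4.8115667747566935 0.03538367079716197
```

Call:
send_rows(targets=[0.03,0.002,0.01,0,0,0,1,0.053,0.002,0.04,0,0,-0.004,1,0.053,0.002,0.08,0,0,-0.004,1,0.053,0.002,0.12,0,0,-0.004,1,0.053,0.002,0.15,0,0,-0.004,1,0.053,0.002,0.175,0,0,-0.004,1,0.053,0.002,0.185,0,0,-0.004,1,0.053,0.002,0.193,0,0,-0.004,1,0.053,0.002,0.193,0,0,-0.004,1])

```text
clock: 5.47
eef_pos: [437.9, 62.9, 3.4]
tcp_rot: [3.142, -0.002, -2.961]
contact_force: [-1.1, 0.2, 1.0]
opening: 0.998
grasp_force: 0.0
```

Call:
send_rows(targets=[0,0,0,0,0,0,-1,0,0,0,0,0,0,-1,0,0,0,0,0,0,-1,0,0,0,0,0,0,-1,0,0,0,0,0,0,-1,0,0,0,0,0,0,-1,0,0,0,0,0,0,-1,0,0,0,0,0,0,-1], grip_force=60)

```text
clock: 6.13
eef_pos: [438.4, 62.7, 5.1]
tcp_rot: [-3.142, 0.001, -2.961]
contact_force: [-1.9, -0.4, 10.5]
opening: 0.211
grasp_force: 58.8
```

Run:
```python
from h import *
go([544,164,50],3.118)
```

```text
tcp [438.4  62.7   5.1] [-3.142e+00  1.000e-03 -2.961e+00] F [-1.9 -0.4 10.5] shift [-0.1221  0.0807 -0.0447] turn [1.000e-04 1.100e-03 2.037e-01] rows 3.6701504889585435 1.629960880587723
```

Call:
send_rows(targets=[0,0,-0.01,0,0,0,-1,0,0,-0.04,0,0,0,-1,-0.03,0.02,-0.06,0,0,0.05,-1,-0.06,0.04,-0.06,0,0,0.1,-1,-0.09,0.06,-0.05,0,0,0.15,-1,-0.122,0.081,-0.045,0,0,0.204,-1,-0.122,0.081,-0.045,0,0,0.204,-1,-0.122,0.081,-0.045,0,0,0.204,-1,-0.122,0.081,-0.045,0,0,0.204,-1,-0.122,0.081,-0.045,0,0,0.204,-1], grip_force=90)

```text
clock: 6.97
eef_pos: [542.1, 163.4, 49.3]
tcp_rot: [-3.141, -0.001, 3.118]
contact_force: [-1.0, 0.3, -0.6]
opening: 0.206
grasp_force: 88.4
```

Run:
```python
from h import *
s=r.sense();print(s["eef_pos"],s["tcp_rot"],s["clock"],s["opening"],s["grasp_force"])
f=cams.grab_frame("wrist");pickle.dump(f,open("w3.pkl","wb"))
g=cams.grab_frame("scene");pickle.dump(g,open("s3.pkl","wb"))
M=lambda x,y,z:[636.5+x+.024*y,-3.3+y-.024*x,z]
for p in (M(-14.5,165,55),M(-34.5,165,55)):print(proj(f,p),proj(g,p))
C=np.zeros((600,800,3),np.uint8);C[:600,:480]=cv2.resize(f["color"][200:350,260:380],(480,600),interpolation=cv2.INTER_CUBIC)
C[:400,480:]=cv2.resize(g["color"][200:300,320:400],(320,400),interpolation=cv2.INTER_CUBIC)
cv2.imwrite("pics/w3.png",np.clip(C*1.3,0,255))
```

```text
[542.10240102 163.35086445  49.31920778] [-3.14102340e+00 -1.43929828e-03  3.11790536e+00] 6.9667 0.20615234864160156 88.36943507194519
[322.39325092 398.04378624] [362.18500455 243.85859872]
[322.44067827 368.22989996] [366.18601467 238.8317848 ][ WARN:0@1.258] global loadsave.cpp:1063 imwrite_ Unsupported depth image for selected encoder is fallbacked to CV_8U.
```

View pics/w3.png

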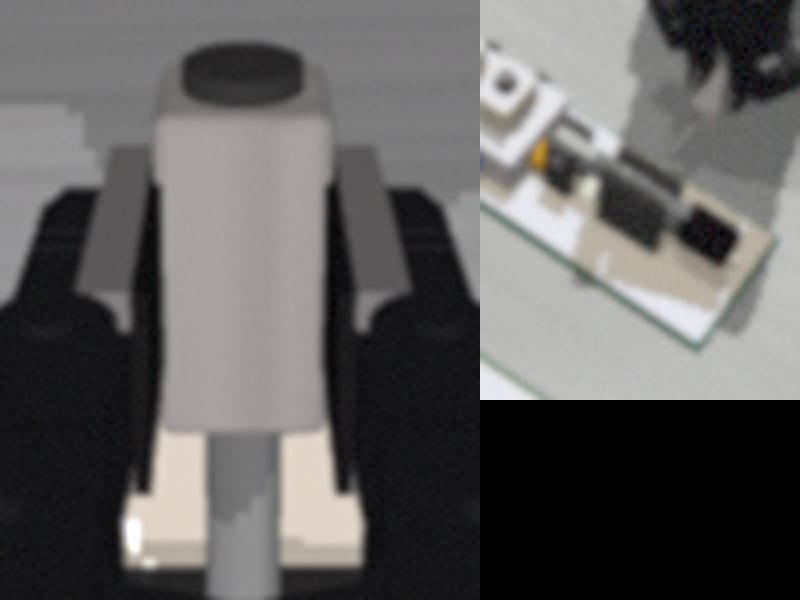

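Run:
```python
from h import *
f=pickle.load(open("w3.pkl","rb"));p=np.array([542.1,163.35,49.32])
for dz in(3,5,7):
  for dx in(-2,0):
    c=p+[dx,0,dz]
    print(dz,dx,[proj(f,c+o).round(1).tolist() for o in([-20,-10,10],[-20,10,10],[20,-10,10],[20,10,10])])
print("obs [299,228.5] [342,228.5] ; front [300.5,307.5] [341.5,307.5]")
go([556,164,50],3.118)
```

```text
3 -2 [[296.7, 220.6], [343.1, 219.5], [300.6, 301.2], [343.6, 300.3]]
3 0 [[297.0, 225.0], [343.2, 223.9], [300.8, 305.0], [343.6, 304.0]]
5 -2 [[296.4, 222.3], [343.5, 221.2], [300.3, 303.8], [343.9, 302.9]]
5 0 [[296.6, 226.7], [343.5, 225.6], [300.5, 307.6], [343.9, 306.7]]
7 -2 [[296.1, 224.0], [343.8, 222.9], [300.1, 306.5], [344.2, 305.5]]
7 0 [[296.3, 228.4], [343.8, 227.3], [300.3, 310.3], [344.2, 309.3]]
obs [299,228.5] [342,228.5] ; front [300.5,307.5] [341.5,307.5]
tcp [542.6 163.4  49.5] [-3.141e+00 -1.000e-03  3.117e+00] F [ 0.2 -0.7 -0.7] shift [-0.0134  0.001  -0.0005] turn [-0.0003 -0.0007 -0.0007] rows 0.3229877977589939 0.0080949104922952
```

Call:
send_rows(targets=[-0.008,0.0006,-0.0005,0,0,0,-1,-0.016,0.0006,-0.0005,0,0,0,-1,-0.02,0.0006,-0.0005,0,0,0,-1,-0.023,0.0006,-0.0005,0,0,0,-1,-0.026,0.0006,-0.0005,0,0,0,-1,-0.028,0.0006,-0.0005,0,0,0,-1,-0.028,0.0006,-0.0005,0,0,0,-1])

```text
clock: 7.65
eef_pos: [571.8, 164.1, 49.7]
tcp_rot: [-3.142, 0.0, 3.118]
contact_force: [0.2, -0.4, -1.3]
opening: 0.209
grasp_force: 88.4
```

Call:
send_rows(targets=[-0.003,0,0,0,0,0,-1,-0.006,0,0,0,0,0,-1,-0.009,0,0,0,0,0,-1,-0.012,0,0,0,0,0,-1,-0.015,0,0,0,0,0,-1,-0.015,0,0,0,0,0,-1])

```text
clock: 8.15
eef_pos: [587.2, 163.8, 49.9]
tcp_rot: [3.141, 0.001, 3.118]
contact_force: [-0.4, -0.3, -0.3]
opening: 0.208
grasp_force: 88.4
```

Tip is about 23 mm in and there's no contact force. I'll push it home.

Call:
send_rows(targets=[-0.004,0,0,0,0,0,-1,-0.008,0,0,0,0,0,-1,-0.011,0,0,0,0,0,-1,-0.014,0,0,0,0,0,-1,-0.016,0,0,0,0,0,-1,-0.018,0,0,0,0,0,-1,-0.019,0,0,0,0,0,-1,-0.02,0,0,0,0,0,-1,-0.02,0,0,0,0,0,-1])

```text
clock: 8.9
eef_pos: [605.3, 163.2, 49.5]
tcp_rot: [-3.141, -0.002, 3.118]
contact_force: [-4.5, 0.1, 0.5]
opening: 0.205
grasp_force: 88.6
```

Call:
send_rows(targets=[-0.001,0,0,0,0,0,-1,-0.002,0,0,0,0,0,-1,-0.002,0,0,0,0,0,-1,-0.002,0,0,0,0,0,-1,-0.002,0,0,0,0,0,-1])

```text
clock: 9.32
eef_pos: [605.3, 163.1, 49.2]
tcp_rot: [-3.141, -0.006, 3.118]
contact_force: [-11.3, 1.9, 4.4]
opening: 0.206
grasp_force: 89.2
```

Run:
```python
from h import *
f=cams.grab_frame("wrist")
cv2.imwrite("pics/w4.png",cv2.resize(f["color"][200:400,230:410],(540,600),interpolation=cv2.INTER_CUBIC))
```

```text
(no output)
```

View pics/w4.png

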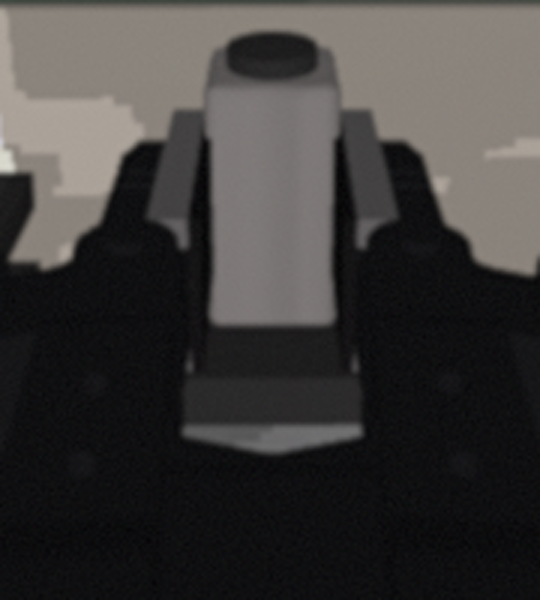

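The picture shows the pin head butted flush against the cheek (head edge at row 325 of the crop). Release now and go up.

Call:
send_rows(targets=[0.001,0,0,0,0,0,0,0.001,0,0,0,0,0,0,0.001,0,0,0,0,0,0,0.001,0,0,0,0,0,0,0.002,0,-0.02,0,0,0,0,0.004,0,-0.05,0,0,0,0,0.004,0,-0.09,0,0,0,1,0.004,0,-0.13,0,0,0,1,0.004,0,-0.16,0,0,0,1,0.004,0,-0.16,0,0,0,1])

```text
clock: 10.2
eef_pos: [608.4, 164.3, 217.4]
tcp_rot: [3.138, 0.011, 3.118]
contact_force: [1.1, 0.2, 0.9]
opening: 0.997
grasp_force: 0.0
```

Run:
```python
from h import *
f=cams.grab_frame("wrist");t=cams.grab_frame("top");pickle.dump(t,open("t5.pkl","wb"))
C=np.zeros((600,800,3),np.uint8);C[:300,:480]=cv2.resize(f["color"],(480,300));
C[300:]=cv2.resize(t["color"][160:310,225:425],(800,600))[:300]
C[300:,:]=cv2.resize(t["color"][225:300,335:460],(500,300)).copy() if 0 else C[300:]
C[:300,480:]=cv2.resize(t["color"][228:300,345:450],(320,219))[:219] if 0 else cv2.resize(t["color"][225:315,352:448],(320,300))
cv2.imwrite("pics/w5.png",C)
go([636.5+.024*50,-3.3+50,150],np.pi/2-.024)
# tray refine via top + scene later: corners of outer rim z=40
for k in [(354,237),(446,241),(444,291),(353,284)]:print(at(t,*k,40).round(1))
```

```text
tcp [605.5 163.5 211.5] [3.141 0.004 3.118] F [-0.4 -0.5 -0.1] shift [-0.0347 -0.1161  0.0615] turn [0.0036 0.0021 1.5709] rows 3.2582392245761547 12.566965781412033
[ 502.6 -114.5   40. ]
[ 483.9 -367.5   40. ]
[ 350.  -348.4   40. ]
[ 375.6 -105.8   40. ]
```

View pics/w5.png

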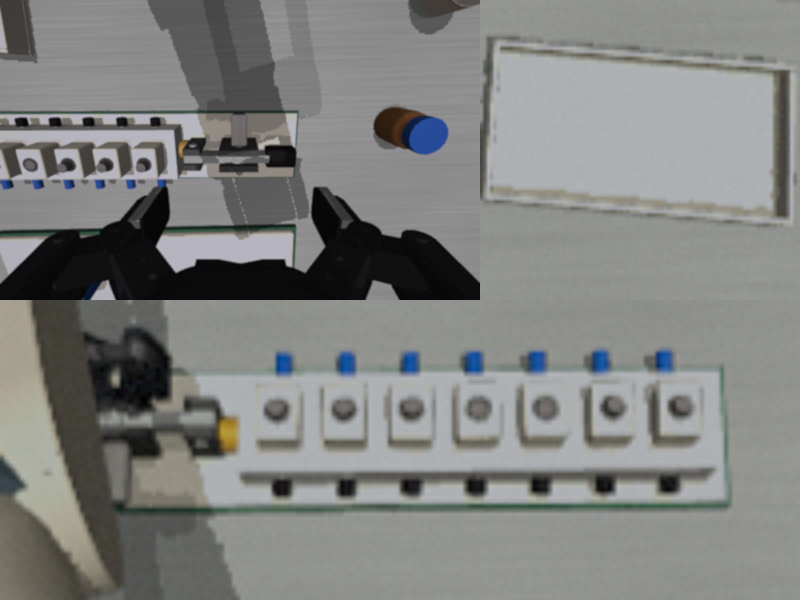

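Run:
```python
from h import *
t=pickle.load(open("t5.pkl","rb"))
P=[at(t,u-.4,v-.4,40) for u,v in((355,236),(446.5,244.5),(445.6,292.5),(353,285))]
P=np.array(P);c=P.mean(0);print(P.round(),c.round(1))
d=(P[0]+P[3]-P[1]-P[2])/2;e=(P[0]+P[1]-P[2]-P[3])/2;yaw=-np.arctan2(d[0],d[1]);print(np.linalg.norm(d),np.linalg.norm(e),yaw)
for k in range(-2,3):print(k,c[:2]+46*k*np.array([-np.sin(yaw),np.cos(yaw)]))
g=cams.grab_frame("scene")
print([proj(g,[*c[:2]+R.from_euler('z',yaw).apply([a,b,0])[:2],40]).round() for a,b in((65,125),(65,-125),(-65,-125),(-65,125))])
```

```text
[[ 506. -116.   40.]
 [ 475. -367.   40.]
 [ 347. -351.   40.]
 [ 374. -105.   40.]] [ 425.7 -234.8   40. ]
250.31146791808166 131.00723063744397 -0.11640172106784331
-2 [ 415.05147999 -326.2012283 ]
-1 [ 420.39387572 -280.51251188]
0 [ 425.73627145 -234.82379546]
1 [ 431.07866718 -189.13507904]
2 [ 436.42106291 -143.44636263]
[array([307., 173.]), array([254., 134.]), array([281., 115.]), array([335., 151.])]
```

Call:
send_rows(targets=[0,0,0,0,0,0.12,1,0,-0.01,0,0,0,0.24,1,0,-0.02,0,0,0,0.36,1,0,-0.03,0,0,0,0.48,1,-0.005,-0.05,0,0,0,0.6,1,-0.01,-0.07,0,0,0,0.72,1,-0.02,-0.09,0.01,0,0,0.84,1,-0.03,-0.11,0.02,0,0,0.96,1,-0.035,-0.116,0.02,0,0,1.08,1,-0.035,-0.116,0.02,0,0,1.2,1,-0.035,-0.116,0.02,0,0,1.32,1,-0.035,-0.116,0.02,0,0,1.44,1])

```text
clock: 11.35
eef_pos: [635.6, 46.0, 187.2]
tcp_rot: [-3.138, -0.0, 1.671]
contact_force: [0.5, -0.5, -0.3]
opening: 1.003
grasp_force: 0.0
```

Run:
```python
from h import *
go([639,46.7,54],np.pi/2-.024)
```

```text
tcp [635.6  46.  187.2] [-3.138 -0.     1.671] F [ 0.5 -0.5 -0.3] shift [0.0003 0.0039 0.1332] turn [-3.700e-03  1.000e-04  1.243e-01] rows 3.194759300808544 0.9951809113852995
```

Call:
send_rows(targets=[0,0.004,0.01,0,0,0.124,1,0,0.004,0.04,0,0,0.124,1,0,0.004,0.07,0,0,0.124,1,0,0.004,0.1,0,0,0.124,1,0,0.004,0.12,0,0,0.124,1,0,0.004,0.13,0,0,0.124,1,0,0.004,0.13,0,0,0.124,1,0,0.004,0.13,0,0,0.124,1])

```text
clock: 12.02
eef_pos: [640.2, 46.9, 59.0]
tcp_rot: [-3.14, 0.0, 1.554]
contact_force: [0.6, -0.7, 0.2]
opening: 0.999
grasp_force: 0.0
```

Call:
send_rows(targets=[0,0,0.003,0,0,0,1,0,0,0.003,0,0,0,-1,0,0,0.003,0,0,0,-1,0,0,0.003,0,0,0,-1,0,0,0.003,0,0,0,-1,0,0,0.003,0,0,0,-1,0,0,0.003,0,0,0,-1,0,0,0.003,0,0,0,-1], grip_force=70)

```text
clock: 12.68
eef_pos: [639.6, 47.0, 57.7]
tcp_rot: [-3.14, -0.0, 1.554]
contact_force: [-5.3, 0.5, 9.2]
opening: 0.46
grasp_force: 71.1
```

Call:
send_rows(targets=[0,0,-0.004,0,0,0,-1,0,0,-0.01,0,0,0,-1,0,0,-0.018,0,0,0,-1,0,0,-0.028,0,0,0,-1,0,0,-0.04,0,0,0,-1,0,0,-0.06,0,0,0,-1,0,0,-0.08,0,0,0,-1,0,0,-0.1,0,0,0,-1,0,0,-0.1,0,0,0,-1])

```text
clock: 13.43
eef_pos: [644.2, 47.2, 162.9]
tcp_rot: [3.132, -0.001, 1.554]
contact_force: [1.8, 0.3, -0.3]
opening: 0.453
grasp_force: 74.1
```

Run:
```python
from h import *
s=r.sense();print(s["opening"],s["grasp_force"])
go([436.4,-143.4,150],np.pi/2-.116)
```

```text
0.4526028533770179 74.11391973495483
tcp [644.2  47.2 162.9] [ 3.132e+00 -1.000e-03  1.554e+00] F [ 1.8  0.3 -0.3] shift [-0.1941 -0.2046  0.0109] turn [ 0.0093 -0.0012  0.0991] rows 6.769506311937017 0.7959905485244526
```

Call:
send_rows(targets=[-0.015,-0.016,0,0,0,0,-1,-0.04,-0.042,0,0.005,0,0.05,-1,-0.066,-0.07,0,0.009,0,0.1,-1,-0.094,-0.1,0,0.009,0,0.1,-1,-0.122,-0.13,0,0.009,0,0.1,-1,-0.15,-0.16,0,0.009,0,0.1,-1,-0.18,-0.19,0.01,0.009,0,0.1,-1,-0.194,-0.205,0.02,0.009,0,0.1,-1,-0.194,-0.205,0.05,0.009,0,0.1,-1,-0.194,-0.205,0.08,0.009,0,0.1,-1,-0.194,-0.205,0.1,0.009,0,0.1,-1,-0.194,-0.205,0.1,0.009,0,0.1,-1])

```text
clock: 14.43
eef_pos: [430.4, -143.1, 54.2]
tcp_rot: [-3.129, -0.0, 1.453]
contact_force: [-1.7, 0.3, -1.0]
opening: 0.453
grasp_force: 73.9
```

Run:
```python
from h import *
s=r.sense();print(s["opening"],s["grasp_force"])
go([436.4,-143.4,49.5],np.pi/2-.116)
f=cams.grab_frame("wrist");cv2.imwrite("pics/w6.png",f["color"])
```

```text
0.453492123195529 73.94105315208435
tcp [ 430.4 -143.1   54.2] [-3.129 -0.     1.453] F [-1.7  0.3 -1. ] shift [0.0004 0.006  0.0047] turn [-0.0129 -0.0004 -0.0015] rows 0.1829927634713069 0.10432764314330575
```

View pics/w6.png

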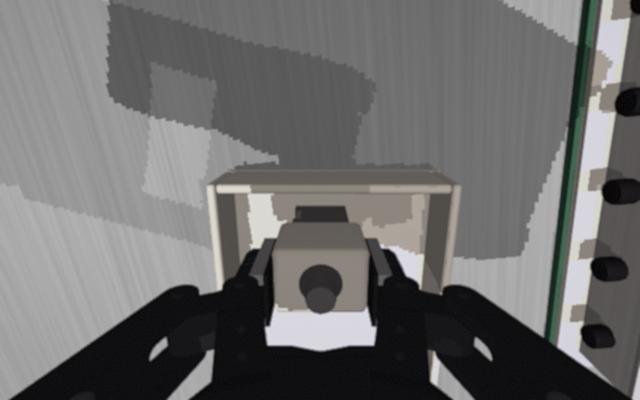

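The picture shows the cassette held upright inside the tray's near end, at (320,265), clear of the walls at u=215 and u=455. Lower and release.

Call:
send_rows(targets=[0,0.004,0.002,-0.012,0,0,-1,0,0.006,0.004,-0.012,0,0,-1,0,0.006,0.005,-0.012,0,0,-1,0,0.006,0.005,-0.012,0,0,-1,0,0.006,0.005,-0.012,0,0,0.3,0,0.006,0.005,-0.012,0,0,0.6,0,0.006,0.005,-0.012,0,0,0.8,0,0.006,0.005,-0.012,0,0,0.8,0,0.006,-0.02,-0.012,0,0,0.8,0,0.006,-0.06,-0.012,0,0,0.8,0,0.006,-0.095,-0.012,0,0,0.8,0,0.006,-0.095,-0.012,0,0,0.8])

```text
clock: 15.48
eef_pos: [442.7, -145.4, 157.6]
tcp_rot: [3.13, 0.002, 1.454]
contact_force: [1.3, -0.9, 0.3]
opening: 0.899
grasp_force: 0.0
```

Run:
```python
from h import *
go([639,.7,150],np.pi/2-.024)
```

```text
tcp [ 442.7 -145.4  157.6] [3.130e+00 2.000e-03 1.454e+00] F [ 1.3 -0.9  0.3] shift [0.168  0.1778 0.0093] turn [ 0.0118  0.0028 -0.093 ] rows 5.87063326313359 0.7502191351841111
```

Call:
send_rows(targets=[0.015,0.018,0,0,0,0,0.8,0.04,0.045,0,0,0,-0.04,0.8,0.065,0.073,0,0,0,-0.08,0.8,0.09,0.102,0,0,0,-0.092,0.8,0.118,0.13,0,0,0,-0.092,0.8,0.145,0.16,0,0,0,-0.092,0.8,0.1665,0.184,0,0,0,-0.092,0.8,0.1665,0.184,0.01,0,0,-0.092,0.8,0.1665,0.184,0.04,0,0,-0.092,0.8,0.1665,0.184,0.07,0,0,-0.092,0.8,0.1665,0.184,0.085,0,0,-0.092,0.8,0.1665,0.184,0.085,0,0,-0.092,0.8])

```text
clock: 16.48
eef_pos: [638.2, -0.6, 62.8]
tcp_rot: [-3.137, 0.001, 1.546]
contact_force: [-0.5, -0.5, -0.2]
opening: 0.898
grasp_force: 0.0
```

Call:
send_rows(targets=[0,0,0,0,0,0,0.8,0,0,0,0,0,0,0.8])

```text
clock: 16.65
eef_pos: [642.1, -0.7, 68.2]
tcp_rot: [3.137, 0.001, 1.546]
contact_force: [0.1, -0.8, 0.3]
opening: 0.897
grasp_force: 0.0
```

Run:
```python
from h import *
go([639,.7,57],np.pi/2-.024)
```

```text
tcp [642.1  -0.7  68.2] [3.137e+00 1.000e-03 1.546e+00] F [ 0.1 -0.8  0.3] shift [ 0.0013 -0.0032  0.0112] turn [ 0.0041  0.0007 -0.0012] rows 0.280231766349802 0.0347274852021466
```

Call:
send_rows(targets=[0.001,-0.001,0.004,0,0,0,0.8,0.001,-0.001,0.008,0,0,0,0.8,0.001,-0.001,0.008,0,0,0,0.8,0.001,-0.001,0.008,0,0,0,-1,0.001,-0.001,0.008,0,0,0,-1,0.001,-0.001,0.008,0,0,0,-1,0.001,-0.001,0.008,0,0,0,-1,0.001,-0.001,0.008,0,0,0,-1,0.001,-0.001,0.008,0,0,0,-1,0.001,-0.001,0.008,0,0,0,-1])

```text
clock: 17.48
eef_pos: [638.7, 0.6, 59.6]
tcp_rot: [-3.141, 0.001, 1.546]
contact_force: [-8.6, 0.3, 9.7]
opening: 0.453
grasp_force: 71.8
```

Call:
send_rows(targets=[0,0,-0.004,0,0,0,-1,0,0,-0.01,0,0,0,-1,0,0,-0.018,0,0,0,-1,0,0,-0.028,0,0,0,-1,0,0,-0.04,0,0,0,-1,0,0,-0.06,0,0,0,-1,0,0,-0.08,0,0,0,-1,0,0,-0.1,0,0,0,-1,0,0,-0.1,0,0,0,-1,0,0,-0.1,0,0,0,-1,0,0,-0.1,0,0,0,-1])

```text
clock: 18.4
eef_pos: [640.7, 0.7, 159.5]
tcp_rot: [3.137, 0.001, 1.546]
contact_force: [-0.4, -0.0, -1.0]
opening: 0.45
grasp_force: 74.3
```

Run:
```python
from h import *
go([431,-189,150],np.pi/2-.116)
```

```text
tcp [640.7   0.7 159.5] [3.137e+00 1.000e-03 1.546e+00] F [-0.4 -0.  -1. ] shift [-0.1948 -0.2049  0.0087] turn [0.0043 0.0005 0.091 ] rows 6.783919560725427 0.7285800721961245
```

Call:
send_rows(targets=[-0.015,-0.016,0,0,0,0,-1,-0.04,-0.042,0,0,0,0.05,-1,-0.068,-0.072,0,0,0,0.091,-1,-0.096,-0.102,0,0,0,0.091,-1,-0.124,-0.132,0,0,0,0.091,-1,-0.15,-0.158,0,0,0,0.091,-1,-0.172,-0.181,0,0,0,0.091,-1,-0.186,-0.195,0.01,0,0,0.091,-1,-0.193,-0.203,0.035,0,0,0.091,-1,-0.1945,-0.2045,0.065,0,0,0.091,-1,-0.1945,-0.2045,0.09,0,0,0.091,-1,-0.1945,-0.2045,0.1,0,0,0.091,-1])

```text
clock: 19.4
eef_pos: [428.9, -188.1, 55.5]
tcp_rot: [-3.14, -0.001, 1.454]
contact_force: [-0.2, 0.2, -0.7]
opening: 0.455
grasp_force: 74.1
```

Call:
send_rows(targets=[0,0,0.002,0,0,0,-1,0,0,0.003,0,0,0,-1,0,0,0.004,0,0,0,-1,0,0,0.004,0,0,0,-1,0,0,0.004,0,0,0,-1])

```text
clock: 19.82
eef_pos: [432.2, -188.9, 55.7]
tcp_rot: [3.137, 0.001, 1.455]
contact_force: [-0.1, 0.6, -1.6]
opening: 0.453
grasp_force: 74.1
```

Call:
send_rows(targets=[0,0,0.002,0,0,0,-1,0,0,0.0035,0,0,0,-1,0,0,0.0045,0,0,0,-1,0,0,0.0045,0,0,0,-1,0,0,0.0045,0,0,0,0.3,0,0,0.0045,0,0,0,0.6,0,0,0.0045,0,0,0,0.8,0,0,0.0045,0,0,0,0.8,0,0,-0.02,0,0,0,0.8,0,0,-0.055,0,0,0,0.8,0,0,-0.085,0,0,0,0.8,0,0,-0.095,0,0,0,0.8])

```text
clock: 20.82
eef_pos: [432.9, -189.5, 153.5]
tcp_rot: [3.134, 0.002, 1.455]
contact_force: [1.4, -0.6, -0.5]
opening: 0.902
grasp_force: 0.0
```

Call:
send_rows(targets=[0,0,0,0,0,0,0.8,0,0,0,0,0,0,0.8])

```text
clock: 20.98
eef_pos: [431.1, -188.7, 149.6]
tcp_rot: [3.138, 0.001, 1.455]
contact_force: [-0.2, 0.4, 0.6]
opening: 0.895
grasp_force: 0.0
```

Run:
```python
from h import *
go([638,-45.3,150],np.pi/2-.024)
f=cams.grab_frame("wrist");cv2.imwrite("pics/w7.png",f["color"])
```

```text
tcp [ 431.1 -188.7  149.6] [3.138e+00 1.000e-03 1.455e+00] F [-0.2  0.4  0.6] shift [0.1664 0.1889 0.0002] turn [ 0.0038  0.0009 -0.092 ] rows 6.036619711911732 0.7366748536658755
```

View pics/w7.png

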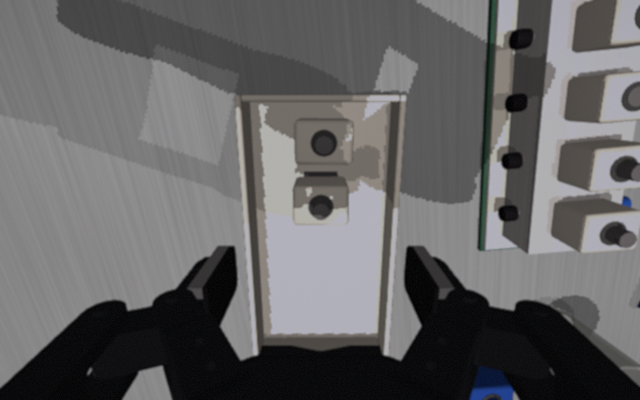

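The wrist view shows both cassettes standing upright in the tray, at (323,143) and (320,205). On to slot 5.

Call:
send_rows(targets=[0.015,0.017,0,0,0,0,0.8,0.04,0.045,0,0,0,-0.04,0.8,0.066,0.075,0,0,0,-0.08,0.8,0.092,0.105,0,0,0,-0.092,0.8,0.118,0.134,0,0,0,-0.092,0.8,0.142,0.161,0,0,0,-0.092,0.8,0.158,0.18,0.005,0,0,-0.092,0.8,0.165,0.187,0.025,0,0,-0.092,0.8,0.1665,0.189,0.05,0,0,-0.092,0.8,0.1665,0.189,0.07,0,0,-0.092,0.8,0.1665,0.189,0.08,0,0,-0.092,0.8,0.1665,0.189,0.085,0,0,-0.092,0.8])

```text
clock: 22.03
eef_pos: [636.0, -45.0, 61.5]
tcp_rot: [-3.139, 0.0, 1.547]
contact_force: [0.6, 0.6, 0.0]
opening: 0.901
grasp_force: 0.0
```

Call:
send_rows(targets=[0,0,0.003,0,0,0,0.8,0,0,0.005,0,0,0,0.8,0,0,0.006,0,0,0,0.8])

```text
clock: 22.28
eef_pos: [638.8, -45.5, 59.8]
tcp_rot: [3.138, 0.001, 1.546]
contact_force: [0.3, 0.6, 0.7]
opening: 0.9
grasp_force: 0.0
```

Well centred. Close and lift.

Call:
send_rows(targets=[0,0,0.001,0,0,0,0.8,0,0,0.001,0,0,0,-1,0,0,0.001,0,0,0,-1,0,0,0.001,0,0,0,-1,0,0,0.001,0,0,0,-1,0,0,0.001,0,0,0,-1,0,0,0.001,0,0,0,-1,0,0,0.001,0,0,0,-1])

```text
clock: 22.95
eef_pos: [637.7, -45.3, 59.0]
tcp_rot: [3.14, 0.001, 1.547]
contact_force: [-4.7, 0.4, 8.0]
opening: 0.454
grasp_force: 71.2
```

Call:
send_rows(targets=[0,0,-0.004,0,0,0,-1,0,0,-0.01,0,0,0,-1,0,0,-0.018,0,0,0,-1,0,0,-0.028,0,0,0,-1,0,0,-0.04,0,0,0,-1,0,0,-0.06,0,0,0,-1,0,0,-0.08,0,0,0,-1,0,0,-0.1,0,0,0,-1,0,0,-0.1,0,0,0,-1,0,0,-0.1,0,0,0,-1,0,0,-0.1,0,0,0,-1])

```text
clock: 23.87
eef_pos: [637.9, -45.2, 158.3]
tcp_rot: [3.138, 0.001, 1.547]
contact_force: [0.4, 0.1, -0.9]
opening: 0.452
grasp_force: 73.9
```

Run:
```python
from h import *
go([425.7,-234.8,150],np.pi/2-.116)
```

```text
tcp [637.9 -45.2 158.3] [3.138e+00 1.000e-03 1.547e+00] F [ 0.4  0.1 -0.9] shift [-0.1947 -0.2076  0.0078] turn [0.0032 0.0006 0.092 ] rows 6.827356591675404 0.7364421717037516
```

Call:
send_rows(targets=[-0.015,-0.016,0,0,0,0,-1,-0.04,-0.042,0,0,0,0.05,-1,-0.068,-0.072,0,0,0,0.092,-1,-0.096,-0.102,0,0,0,0.092,-1,-0.124,-0.132,0,0,0,0.092,-1,-0.15,-0.16,0,0,0,0.092,-1,-0.172,-0.183,0,0,0,0.092,-1,-0.186,-0.198,0.01,0,0,0.092,-1,-0.193,-0.206,0.035,0,0,0.092,-1,-0.1947,-0.2075,0.065,0,0,0.092,-1,-0.1947,-0.2075,0.09,0,0,0.092,-1,-0.1947,-0.2075,0.1,0,0,0.092,-1])

```text
clock: 24.87
eef_pos: [423.5, -233.9, 54.3]
tcp_rot: [-3.139, -0.002, 1.454]
contact_force: [-1.0, -0.3, -1.2]
opening: 0.448
grasp_force: 73.9
```

Call:
send_rows(targets=[0,0,0.002,0,0,0,-1,0,0,0.004,0,0,0,-1,0,0,0.005,0,0,0,-1,0,0,0.005,0,0,0,-1,0,0,0.005,0,0,0,-1])

```text
clock: 25.28
eef_pos: [427.1, -235.1, 53.7]
tcp_rot: [3.137, 0.001, 1.455]
contact_force: [0.5, -0.2, -1.5]
opening: 0.451
grasp_force: 73.9
```

Call:
send_rows(targets=[0,0,0.001,0,0,0,-1,0,0,0.002,0,0,0,-1,0,0,0.003,0,0,0,-1,0,0,0.003,0,0,0,-1,0,0,0.003,0,0,0,0.3,0,0,0.003,0,0,0,0.6,0,0,0.003,0,0,0,0.8,0,0,0.003,0,0,0,0.8,0,0,-0.02,0,0,0,0.8,0,0,-0.055,0,0,0,0.8,0,0,-0.085,0,0,0,0.8,0,0,-0.097,0,0,0,0.8])

```text
clock: 26.28
eef_pos: [427.5, -235.7, 153.3]
tcp_rot: [3.135, 0.002, 1.455]
contact_force: [0.4, -0.4, -0.9]
opening: 0.9
grasp_force: 0.0
```

Call:
send_rows(targets=[0,0,0,0,0,0,0.8,0,0,0,0,0,0,0.8])

```text
clock: 26.45
eef_pos: [426.2, -235.0, 150.2]
tcp_rot: [3.137, 0.001, 1.455]
contact_force: [-1.4, -0.2, -0.5]
opening: 0.903
grasp_force: 0.0
```

Run:
```python
from h import *
go([634,-183.3,150],np.pi/2-.024)
```

```text
tcp [ 426.2 -235.   150.2] [3.137e+00 1.000e-03 1.455e+00] F [-1.4 -0.2 -0.5] shift [0.0754 0.2004 0.001 ] turn [ 0.0044  0.0013 -0.0921] rows 5.1340762111332126 0.7373292601039512
```

Call:
send_rows(targets=[0.007,0.018,0,0,0,0,0.8,0.018,0.048,0,0,0,-0.04,0.8,0.03,0.08,0,0,0,-0.08,0.8,0.042,0.112,0,0,0,-0.092,0.8,0.054,0.144,0,0,0,-0.092,0.8,0.065,0.172,0,0,0,-0.092,0.8,0.072,0.191,0.005,0,0,-0.092,0.8,0.075,0.199,0.025,0,0,-0.092,0.8,0.0755,0.2,0.05,0,0,-0.092,0.8,0.0755,0.2,0.07,0,0,-0.092,0.8,0.0755,0.2,0.08,0,0,-0.092,0.8,0.0755,0.2,0.085,0,0,-0.092,0.8])

```text
clock: 27.45
eef_pos: [631.6, -182.4, 61.8]
tcp_rot: [-3.14, -0.001, 1.547]
contact_force: [-0.3, -0.4, 0.1]
opening: 0.901
grasp_force: 0.0
```

Call:
send_rows(targets=[0,0,0.003,0,0,0,0.8,0,0,0.005,0,0,0,0.8,0,0,0.007,0,0,0,0.8])

```text
clock: 27.7
eef_pos: [634.2, -183.4, 59.1]
tcp_rot: [3.137, 0.001, 1.547]
contact_force: [-0.4, 0.8, 0.5]
opening: 0.899
grasp_force: 0.0
```

Call:
send_rows(targets=[0,0,0.001,0,0,0,0.8,0,0,0.001,0,0,0,-1,0,0,0.001,0,0,0,-1,0,0,0.001,0,0,0,-1,0,0,0.001,0,0,0,-1,0,0,0.001,0,0,0,-1,0,0,0.001,0,0,0,-1,0,0,0.001,0,0,0,-1])

```text
clock: 28.37
eef_pos: [634.2, -183.2, 58.2]
tcp_rot: [3.137, 0.001, 1.547]
contact_force: [-0.4, 0.2, 5.5]
opening: 0.452
grasp_force: 71.1
```

Call:
send_rows(targets=[0,0,-0.004,0,0,0,-1,0,0,-0.01,0,0,0,-1,0,0,-0.018,0,0,0,-1,0,0,-0.028,0,0,0,-1,0,0,-0.04,0,0,0,-1,0,0,-0.06,0,0,0,-1,0,0,-0.08,0,0,0,-1,0,0,-0.1,0,0,0,-1,0,0,-0.1,0,0,0,-1,0,0,-0.1,0,0,0,-1,0,0,-0.1,0,0,0,-1])

```text
clock: 29.28
eef_pos: [632.7, -182.8, 157.0]
tcp_rot: [3.139, 0.001, 1.547]
contact_force: [0.2, 0.4, -1.4]
opening: 0.458
grasp_force: 75.8
```

Run:
```python
from h import *
go([420.4,-280.5,150],np.pi/2-.116)
```

```text
tcp [ 632.7 -182.8  157. ] [3.139e+00 1.000e-03 1.547e+00] F [ 0.2  0.4 -1.4] shift [-0.1027 -0.21    0.0066] turn [0.0022 0.0005 0.092 ] rows 5.6073993420590105 0.7363543155348052
```

Call:
send_rows(targets=[-0.008,-0.016,0,0,0,0,-1,-0.02,-0.042,0,0,0,0.05,-1,-0.035,-0.072,0,0,0,0.092,-1,-0.05,-0.102,0,0,0,0.092,-1,-0.065,-0.132,0,0,0,0.092,-1,-0.079,-0.161,0,0,0,0.092,-1,-0.09,-0.185,0,0,0,0.092,-1,-0.098,-0.2,0.01,0,0,0.092,-1,-0.102,-0.2085,0.035,0,0,0.092,-1,-0.1028,-0.21,0.065,0,0,0.092,-1,-0.1028,-0.21,0.09,0,0,0.092,-1,-0.1028,-0.21,0.1,0,0,0.092,-1])

```text
clock: 30.28
eef_pos: [418.4, -279.3, 53.1]
tcp_rot: [-3.139, -0.002, 1.454]
contact_force: [-0.4, 0.6, -0.6]
opening: 0.455
grasp_force: 75.7
```

Call:
send_rows(targets=[0,0,0.002,0,0,0,-1,0,0,0.004,0,0,0,-1,0,0,0.005,0,0,0,-1,0,0,0.005,0,0,0,-1,0,0,0.005,0,0,0,-1])

```text
clock: 30.7
eef_pos: [422.0, -281.1, 52.8]
tcp_rot: [3.137, 0.001, 1.455]
contact_force: [0.7, -0.2, -0.5]
opening: 0.453
grasp_force: 75.7
```

Call:
send_rows(targets=[0,0,0.001,0,0,0,-1,0,0,0.002,0,0,0,-1,0,0,0.003,0,0,0,-1,0,0,0.003,0,0,0,-1,0,0,0.003,0,0,0,0.3,0,0,0.003,0,0,0,0.6,0,0,0.003,0,0,0,0.8,0,0,0.003,0,0,0,0.8,0,0,-0.02,0,0,0,0.8,0,0,-0.055,0,0,0,0.8,0,0,-0.085,0,0,0,0.8,0,0,-0.098,0,0,0,0.8])

```text
clock: 31.7
eef_pos: [422.3, -281.6, 153.3]
tcp_rot: [3.135, 0.002, 1.455]
contact_force: [1.3, -0.1, 0.5]
opening: 0.903
grasp_force: 0.0
```

Call:
send_rows(targets=[0,0,0,0,0,0,0.8,0,0,0,0,0,0,0.8])

```text
clock: 31.87
eef_pos: [421.3, -280.9, 150.3]
tcp_rot: [3.137, 0.001, 1.455]
contact_force: [0.3, -0.6, 0.1]
opening: 0.897
grasp_force: 0.0
```

Run:
```python
from h import *
go([633,-229.3,150],np.pi/2-.024)
```

```text
tcp [ 421.3 -280.9  150.3] [3.137e+00 1.000e-03 1.455e+00] F [ 0.3 -0.6  0.1] shift [0.0758 0.2043 0.0011] turn [ 0.0044  0.0014 -0.092 ] rows 5.226298113208844 0.7371587378032286
```

Call:
send_rows(targets=[0.007,0.018,0,0,0,0,0.8,0.018,0.048,0,0,0,-0.04,0.8,0.03,0.08,0,0,0,-0.08,0.8,0.042,0.113,0,0,0,-0.092,0.8,0.054,0.146,0,0,0,-0.092,0.8,0.065,0.175,0,0,0,-0.092,0.8,0.072,0.194,0.005,0,0,-0.092,0.8,0.075,0.202,0.025,0,0,-0.092,0.8,0.0758,0.204,0.05,0,0,-0.092,0.8,0.0758,0.204,0.07,0,0,-0.092,0.8,0.0758,0.204,0.08,0,0,-0.092,0.8,0.0758,0.204,0.085,0,0,-0.092,0.8])

```text
clock: 32.87
eef_pos: [630.5, -228.3, 61.8]
tcp_rot: [-3.139, -0.001, 1.547]
contact_force: [-0.1, 1.0, -0.6]
opening: 0.901
grasp_force: 0.0
```

Call:
send_rows(targets=[0,0,0.003,0,0,0,0.8,0,0,0.005,0,0,0,0.8,0,0,0.007,0,0,0,0.8])

```text
clock: 33.12
eef_pos: [633.2, -229.5, 59.2]
tcp_rot: [3.137, 0.001, 1.547]
contact_force: [-0.5, -0.2, 0.0]
opening: 0.901
grasp_force: 0.0
```

Call:
send_rows(targets=[0,0,0.001,0,0,0,0.8,0,0,0.001,0,0,0,-1,0,0,0.001,0,0,0,-1,0,0,0.001,0,0,0,-1,0,0,0.001,0,0,0,-1,0,0,0.001,0,0,0,-1,0,0,0.001,0,0,0,-1,0,0,0.001,0,0,0,-1])

```text
clock: 33.78
eef_pos: [633.2, -229.3, 58.2]
tcp_rot: [3.137, 0.001, 1.547]
contact_force: [-0.1, 0.5, 6.6]
opening: 0.46
grasp_force: 71.2
```

Call:
send_rows(targets=[0,0,-0.004,0,0,0,-1,0,0,-0.01,0,0,0,-1,0,0,-0.018,0,0,0,-1,0,0,-0.028,0,0,0,-1,0,0,-0.04,0,0,0,-1,0,0,-0.06,0,0,0,-1,0,0,-0.08,0,0,0,-1,0,0,-0.1,0,0,0,-1,0,0,-0.1,0,0,0,-1,0,0,-0.1,0,0,0,-1,0,0,-0.1,0,0,0,-1])

```text
clock: 34.7
eef_pos: [631.7, -228.9, 157.1]
tcp_rot: [3.139, 0.001, 1.547]
contact_force: [-0.9, 0.3, -1.7]
opening: 0.455
grasp_force: 75.7
```

Run:
```python
from h import *
go([415,-326,150],np.pi/2-.116)
```

```text
tcp [ 631.7 -228.9  157.1] [3.139e+00 1.000e-03 1.547e+00] F [-0.9  0.3 -1.7] shift [-0.1023 -0.2144  0.0067] turn [0.0023 0.0004 0.0919] rows 5.698204887924616 0.7356987071731025
```

Call:
send_rows(targets=[-0.008,-0.016,0,0,0,0,-1,-0.02,-0.042,0,0,0,0.05,-1,-0.035,-0.073,0,0,0,0.092,-1,-0.05,-0.104,0,0,0,0.092,-1,-0.065,-0.135,0,0,0,0.092,-1,-0.079,-0.165,0,0,0,0.092,-1,-0.09,-0.189,0,0,0,0.092,-1,-0.098,-0.205,0.01,0,0,0.092,-1,-0.101,-0.213,0.035,0,0,0.092,-1,-0.102,-0.2145,0.065,0,0,0.092,-1,-0.102,-0.2145,0.09,0,0,0.092,-1,-0.102,-0.2145,0.1,0,0,0.092,-1])

```text
clock: 35.7
eef_pos: [413.0, -324.2, 53.0]
tcp_rot: [-3.139, -0.003, 1.454]
contact_force: [-1.1, 0.6, -1.0]
opening: 0.45
grasp_force: 75.7
```

Call:
send_rows(targets=[0,0,0.002,0,0,0,-1,0,0,0.004,0,0,0,-1,0,0,0.005,0,0,0,-1,0,0,0.005,0,0,0,-1,0,0,0.005,0,0,0,-1])

```text
clock: 36.12
eef_pos: [416.5, -326.3, 52.8]
tcp_rot: [3.137, 0.001, 1.455]
contact_force: [1.0, 1.0, -0.1]
opening: 0.455
grasp_force: 75.7
```

Call:
send_rows(targets=[0,0,0.001,0,0,0,-1,0,0,0.002,0,0,0,-1,0,0,0.003,0,0,0,-1,0,0,0.003,0,0,0,-1,0,0,0.003,0,0,0,0.3,0,0,0.003,0,0,0,0.6,0,0,0.003,0,0,0,0.8,0,0,0.003,0,0,0,0.8,0,0,-0.02,0,0,0,0.8,0,0,-0.055,0,0,0,0.8,0,0,-0.095,0,0,0,0.8,0,0,-0.13,0,0,0,0.8])

```text
clock: 37.12
eef_pos: [415.2, -325.7, 183.5]
tcp_rot: [3.139, 0.0, 1.455]
contact_force: [0.2, -0.7, -0.3]
opening: 0.894
grasp_force: 0.0
```

Call:
send_rows(targets=[0,0,-0.03,0,0,0,0.8,0,-0.03,-0.06,0,0,0,0.8,0,-0.06,-0.08,0,0,0,0.8,0,-0.08,-0.08,0,0,0,0.8,0,-0.08,-0.08,0,0,0,0.8,0,-0.08,-0.08,0,0,0,0.8])

```text
clock: 37.62
eef_pos: [335.2, -316.5, 262.0]
tcp_rot: [3.138, 0.001, 1.454]
contact_force: [-0.0, -0.4, -0.1]
opening: 0.897
grasp_force: 0.0
```

Run:
```python
from h import *
t=cams.grab_frame("top")["color"];g=cams.grab_frame("scene")["color"];f=cams.grab_frame("wrist")["color"]
C=np.zeros((600,800,3),np.uint8)
C[:300,:500]=cv2.resize(t[165:300,225:450],(500,300));C[300:,:500]=cv2.resize(g[100:280,190:490],(500,300));C[:188,500:]=cv2.resize(f,(300,188))
C[300:500,500:]=cv2.resize(g[215:275,310:400],(300,200))
cv2.imwrite("pics/fin.png",C)
```

```text
(no output)
```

View pics/fin.png

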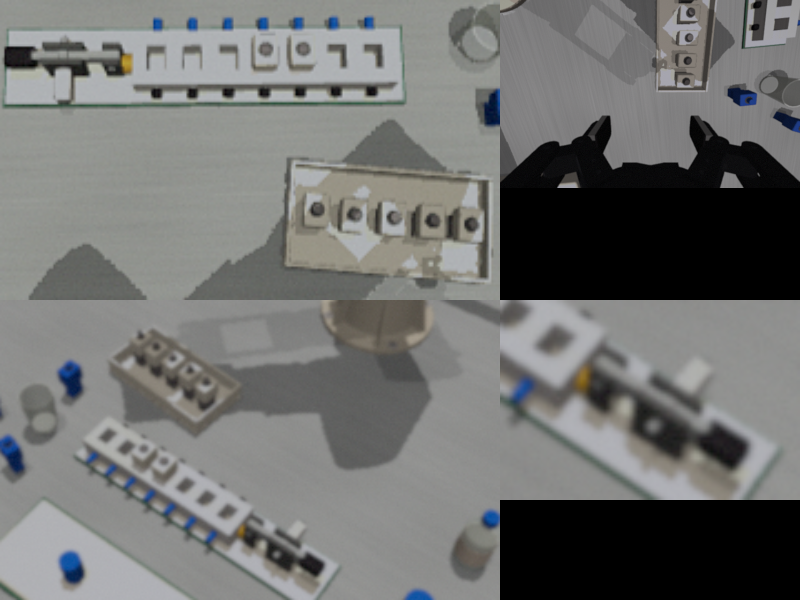

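The final picture shows all five spent cassettes upright in the tray (row y≈215 of the top crop) and the two good ones still seated at (265,48) and (302,48). The pin head is against the cheek at (63,82), the lever is level and the arm is clear.

```bash
python3 -c "
from rig import r
print(r.sign_off())"
```

```text
the job is handed in; nothing more can be done
None
```

I handed the job in at about 38 s: the lever is down level, the pin is fully home, all five spent cassettes stand in the waste tray, the two good ones are still seated, and the glassware I could see was undisturbed; the hand-in returned no verdict.

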